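Feed a burl panel under the leaf spring of a workshop jig

TASK

With your fingertips on the cork pad, press the small burl panel down hard on its sprung brass plate and, keeping it pressed, slide it along the jig under the steel crossbar and its leaf spring until it sits fully home against the red end stop and the brass plate has sprung up behind it. Do not lift the panel out of the jig, leave the glue bottle, wax tin and turned knob alone, and finish with your hand clear.

Things in the scene. Friction and masses are not known exactly. Their poses are not given: they have to be found in the camera images.
- jig: Plywood jig fixed to the bench, 270 x 130 mm; origin at the centre of its underside, on the bench. Its x axis is the feed direction (the panel slides towards +x), z is up. The bed (floor of the channel) is 20 mm above the origin. Two dark wood fences run along the channel, inner faces at y = +/-33.5 mm, tops 34 mm above the bench.
- jig_plate (a point): Centre of the top of the sprung brass plate in the bed, when up: 66.5 mm behind the jig's origin (-x), 28 mm above the bench. The plate is 87 mm long (jig x = -110 to -23 mm) and 60 mm wide; pressed down it is flush with the bed, 20 mm above the bench.
- jig_bar (a point): Middle of the underside of the dark steel crossbar over the channel, 40.5 mm above the bench; the bar spans jig x = 50 to 66 mm, its top is 54.5 mm above the bench. The 18 mm panel fits under it only when pressed down onto the bed. A steel leaf spring hangs behind it, jig x = 67 to 102 mm, tip 32 mm above the bench at rest.
- jig_stop (a point): Middle of the lower edge of the face of the red end stop, on the bed, at jig x = 111 mm; the stop's top is 44 mm above the bench.
- jig_home (a point): Where the centre of the panel's underside is when the panel is fully home against the red stop: on the bed, 46 mm ahead of the jig's origin along its x axis, 20 mm above the bench. Axes as the jig's.
- panel: Loose wooden panel 130 (x) x 64 (y) x 18 mm, about 0.16 kg, black edging, pale burl field in front, cork finger pad behind; origin at the centre of its underside, x towards the end stop, z up. It starts flat on the raised plate between the fences, underside 28 mm above the bench.
- panel_ridge (a point): Middle of the upright rear face of the dark push ridge across the panel's top, at the foot of that face: 21 mm behind the panel's centre (panel x = -21 mm), 18 mm above its underside. The ridge is 50 mm wide, 9 mm high, and slopes away in front to about panel x = -3 mm. Fingertips pressing on the pad behind it can push against its rear face.
- panel_pad (a point): Centre of the cork finger pad on the panel's top, 42 mm behind the panel's centre and 18 mm above its underside; the pad is 38 mm long (x) by 50 mm wide (y).
- plate (a joint): How far the brass plate is pressed down, m: 0 sprung fully up, 0.008 flush with the bed. It takes about 7 N to start it and about 12 N to hold it fully down. When the panel has slid right off it (the last 4 mm before home) it springs up behind the panel.
- leaf (a joint): How far the leaf spring is lifted, rad: 0 at rest, about 0.17 with the panel beneath it, when it presses on the panel with about 6 N.
- glue_mid (a point): Half-way up the yellow glue bottle, 56 mm in diameter and 150 mm tall, standing on the bench beyond the end stop. Leave alone.
- wax_mid (a point): Half-way up the wax tin, 68 mm in diameter and 42 mm tall, standing beside the jig. Leave alone.
- turned_knob_mid (a point): Half-way up the turned wooden knob, 36 mm in diameter and 40 mm tall, standing beside the jig. Leave alone.
There are look-alikes about, which are no part of the job. There is more than one size of the panel; the job needs the smaller.

How it is judged (in metres and radians):
On the way, in this order (a step that is already met when the one before it is completed fails the run):
1. the fingers press the panel down with the brass plate at least 5.5 mm down (value of joint plate above 0.0055 m and contact force between the fingers and panel above 3 N), for 0.1 s.
2. the panel has slid under the crossbar and lifts the leaf spring (value of joint leaf above 0.1 rad and x of panel in the frame of jig above 0.02 m), for 0.1 s.
At the end, for the whole second after the job is handed in: The panel lies flat on the bed under the leaf spring, within 4.5 mm of fully home against the end stop and at rest; the brass plate is up again (within 1.5 mm); the bottle, tin and knob are within 15 mm of where they stood (x of panel in the frame of jig between 0.0415 and 0.05 m and z of panel in the frame of jig below 0.0225 m and angle between panel's own z axis and vertical below 0.04 rad and value of joint plate below 0.0015 m and value of joint leaf above 0.1 rad and linear speed of panel below 0.01 m/s and distance of each of glue_mid, wax_mid, turned_knob_mid from where it was at the start of the episode below 0.015 m); the robot touches nothing.
It fails at once if the panel is lifted more than 10 mm above where it started (z of panel in the frame of jig above 0.038 m).
It fails at once if the panel is tipped by more than 17 degrees (angle between panel's own z axis and vertical above 0.3 rad).
It fails at once if the glue bottle is moved more than 15 mm (distance of glue_mid from where it was at the start of the episode above 0.015 m).
It fails at once if the wax tin is moved more than 15 mm (distance of wax_mid from where it was at the start of the episode above 0.015 m).
It fails at once if the turned knob is moved more than 15 mm (distance of turned_knob_mid from where it was at the start of the episode above 0.015 m).
It also fails if it takes over 45 s, if anything falls off the work surface, if the arm or the gripper's body presses on something with over 40 N, if the wrist force passes 120 N, or if a joint passes its speed limit or range.

ROBOT

A 6-joint arm with a two-finger parallel gripper is mounted at the origin on the work surface. World frame = base frame: x ahead of the robot, y to its left, z up, the work surface at z = 0. Lengths are in mm, angles in rad, forces in N, time in s.
With the tool pointing down it reaches from about 300 to 775 mm from the base axis. Payload 14.6 kg.
Tool frame: the origin (TCP) lies midway between the tips of the shut fingers; the grasp point (between the pads) lies grasp_offset behind it (grasp_offset is the distance from the TCP to the grasp point, in mm); z points along the fingers, y is the line along which they close (so a half turn about z gives the same grasp; the last joint's range is limited). The gripper opens to 94 mm and grips with 3 to 60 N. Pads are 16 mm wide; open, the fingers measure 119 mm over their backs; the gripper's body (75 mm by 177 mm) begins 78 mm behind the grasp point.
Start: joints at [1.174, 0.3, 1.521, -0, 1.321, -0.067], TCP at [178.117, 520.35, 205.446] pointing down, gripper open.
Joint ranges: [-3.03, 3.03], [-0.79, 2.21], [0.23, 2.52], [-1.04, 4.18], [0, 3.07], [-2.55, 2.55]. Speed limits (rad/s): [2.22, 2.22, 2.57, 3.14, 3.14, 3.14].

INTERFACE

Orientations are given as [roll, pitch, yaw] about the fixed x, y, z axes, in that order (R = Rz(yaw) Ry(pitch) Rx(roll)).
In Python, from cell import * gives the robot as it stands. The module is installed in compiled form; this text tells all that it offers.
- The arm moves only by the shell command python3 -m jog 'ROWS' [FORCE]. ROWS is JSON, a list of rows, each a list of 3 entries, a list of its own where there are three numbers: the finger opening in mm, from 0 to 94, then the shift along the tool's x, y, z in units of 50 mm (1.0 is 50 mm), then the turn about the tool's z in units of 180 degrees (1.0 is 180 degrees). In form: [[fingers, [dx, dy, dz], twist], ...]. A call has 1 to 20 rows; each row shifts and turns the commanded pose from where the row before left it, along the tool's axes as they then stand; what a row does not reach is not made up. A row lasts 1/10 s, in which the tool goes at most 50 mm and 8.59 degrees, less where a joint would pass 70% of its speed; a pose out of reach is approached as far as the arm can. A call with a number of a shift or a turn outside -1 to 1 is refused whole. A call with a gripper value outside its range is refused whole. The fingers move at their own pace and stop on an object; FORCE is the grip in N (left out, the last holds). Time passes only in rows, so rows that do not move let the fingers close. It gives the time, the measured TCP pose, the force, the opening and the grip force at its end, in the units of the state.
- read_state(): the state, without advancing time (a new reading comes with each control period).
- camera(name): name is "scene" or "top" or "wrist"; returns the picture (400x640x3 uint8, red, green, blue); there is no depth.
- calibration(name): a dict with "mtx" (3x3 intrinsics, pixels), "distortion" ([k1, k2, p1, p2, k3] as OpenCV has them; the pictures are not rectified), "cam_to_world" (4x4, takes a point from camera to world coordinates); the wrist camera has in their place "hand_eye" (4x4, takes a point from camera to tool coordinates, whose origin is the TCP and whose axes are the flange's). Camera axes: x right, y down, z forward; pixel columns grow to the right and rows downward; lengths in mm; the calibration is good to about 2 mm. A picture is of the moment at which its call begins: read the wrist's pose just before it. calibration takes no time and is no camera call.
- sign_off(): hands the job in; it is judged then, once.
Trained networks look in the newest picture that a camera, given by its name, has taken for a name from the list of things; names that differ only in an ending like _2 or _b are one class to them, and where a whole thing is asked for, a point or a joint stands for the part that bears it (a point fixed in the world has none). Each returns a list of dicts, best first, with "conf" (0 to 1); they miss things now and then, are a little off and sometimes report something else, mostly with a low value. They report only what shows in the picture. A call takes as long as a camera call. They do not tell look-alikes from the thing itself.
- regions_of(camera, query): "pixels" (400x640 bool, what is visible of it) and "rect" ([centre column, centre row, width, height] in pixels, round what is visible of it).
The state is a dict: "clock": time; "joints": joint angles; "qd": joint speeds; "effort": joint torques, N m; "eef_pos": TCP position; "eef_rot": TCP orientation; "wrist_force": force on the tool from outside, world axes, zero at the start; "moment": the same for the moment, N m; "finger_gap": finger opening in mm; "finger_force": force on a finger pad.
Only numpy, scipy, OpenCV 4.12 (cv2) and the standard library are available. Lean on these libraries where they do the work, as an engineer would, in place of code of your own. Each camera call takes 0.05 s, during which the arm holds its last target. There are 200 camera calls.

## Working session

There is one attempt and no reset: what is moved stays moved. The work goes in short steps, Python scripts to look and compute and a shell command to move; the robot and the scene stay as the last step left them, time stands still between calls to the robot, and variables do not carry over. Pictures are saved under pics/ and viewed, at most 10 in all, crops included, and the job is handed in when it is done.

```bash
mkdir -p pics; python3 - <<'E'
from cell import *
import cv2,numpy as np
s=read_state();print(s)
for n in ("top","scene"):
    im=camera(n);cv2.imwrite(f"pics/{n}0.png",im[:,:,::-1])
    c=calibration(n);print(n,c)
    for q in ("jig","panel","panel_pad","jig_plate","glue_mid","wax_mid","turned_knob_mid"):
        try:
            for r in regions_of(n,q): print(q,round(r['conf'],2),np.round(r['rect'],1))
        except Exception as e: print(q,e)
E
```

```text
{'clock': 0.0, 'joints': array([ 1.17438750e+00,  3.00472076e-01,  1.52158863e+00, -6.38222829e-06,
        1.32067866e+00, -6.66155483e-02]), 'qd': array([-0.00141336, -0.00175268,  0.0006223 ,  0.00059053, -0.00096129,
        0.00116841]), 'effort': array([-1.30981261e-03, -5.31808913e+01, -3.52732694e+01,  7.07975356e-02,
        2.44443468e-02, -5.80396181e-05]), 'eef_pos': array([178.02766754, 520.1148263 , 204.88259627]), 'eef_rot': array([-3.14044807e+00, -7.01645985e-05,  2.81180091e+00]), 'wrist_force': array([ 0.19761061, -0.27152105, -0.23602276]), 'moment': array([ 0.01177768, -0.02085406, -0.00335902]), 'finger_force': 0.0, 'finger_gap': 93.88019289217318}
top {'mtx': array([[396.00144014,   0.        , 316.39842412],
       [  0.        , 396.00144014, 192.61037447],
       [  0.        ,   0.        ,   1.        ]]), 'distortion': array([-0.10118209,  0.        ,  0.        ,  0.        ,  0.        ]), 'cam_to_world': array([[ 6.15069457e-03, -9.90471900e-01,  1.37577560e-01,
         4.70988986e+02],
       [-9.99978192e-01, -6.42309466e-03, -1.53611052e-03,
      
[... 927 characters left out ...]
95e-01, -7.04432477e-01,
         1.01755670e+03],
       [ 9.99974228e-01,  4.95669301e-03,  5.19366690e-03,
        -2.40876673e+01],
       [ 7.17796966e-03, -7.04415052e-01, -7.09752007e-01,
         5.39268030e+02],
       [ 0.00000000e+00,  0.00000000e+00,  0.00000000e+00,
         1.00000000e+00]])}
jig 0.55 [329.1 234.9 159.1 105.9]
jig 0.51 [305.8 211.9  76.3  47.1]
panel 0.76 [176.3 224.6 105.   55.9]
panel 0.57 [306.6 211.5  76.5  50.2]
panel_pad 0.95 [307.5 210.4  81.2  51.1]
panel_pad 0.67 [175.9 222.6 102.3  52.9]
jig_plate 0.86 [330.6 233.5 160.  110.4]
glue_mid 0.65 [441.8 267.6  50.7  80.9]
wax_mid 0.64 [323.6 294.9  43.   48.2]
turned_knob_mid 0.77 [379.6 183.8  16.1  21.3]
```

```bash
python3 - <<'E'
import cv2
im=cv2.imread("pics/top0.png")
cv2.imwrite("pics/t1.png",cv2.resize(im[100:300,180:520],None,fx=2.35,fy=2.35,interpolation=cv2.INTER_CUBIC))
im=cv2.imread("pics/scene0.png")
cv2.imwrite("pics/s1.png",cv2.resize(im[150:340,100:480],None,fx=2.1,fy=2.1,interpolation=cv2.INTER_CUBIC))
E
```

```text
(no output)
```

View pics/t1.png

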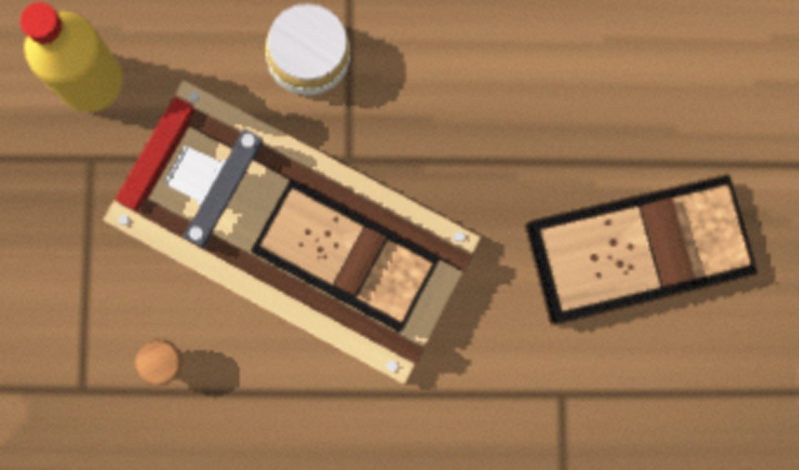

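View pics/s1.png

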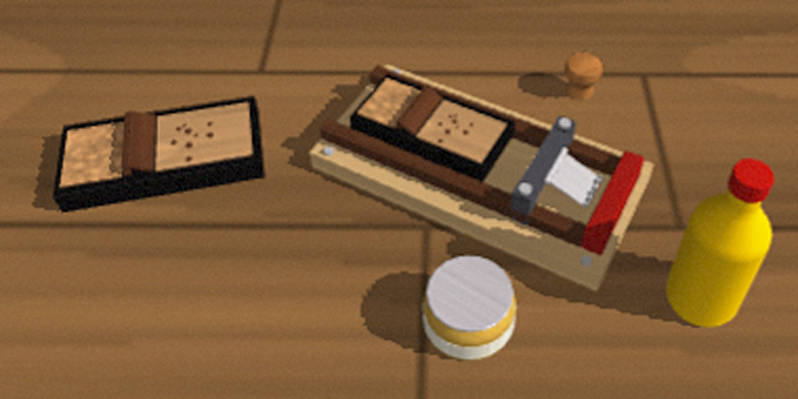

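Candidates: the small panel in the jig at top (329,206), scene (307,211), and the larger loose panel at top (453,206), scene (176,224). By the description I want the one in the jig, lying between the fences behind the crossbar. The crops show both clearly: red stop at top about (246,166), bar about (274,179), tin (311,120), bottle (209,123), knob (247,254).

```bash
cat > h.py <<'E'
from cell import *
import cv2,numpy as np
from scipy.optimize import least_squares
def proj(n,P):
    c=calibration(n);T=np.linalg.inv(c["cam_to_world"])
    r=cv2.Rodrigues(T[:3,:3])[0]
    return cv2.projectPoints(np.float64(P),r,T[:3,3],c["mtx"],c["distortion"])[0][:,0]
def ray(n,uv,z):
    c=calibration(n);M=c["cam_to_world"]
    p=cv2.undistortPoints(np.float64([[uv]]),c["mtx"],c["distortion"])[0,0]
    d=M[:3,:3]@[*p,1];o=M[:3,3];return (o+d*(z-o[2])/d[2])[:2]
E
python3 - <<'E'
from h import *
t=lambda a:np.array(a)/2.35+[180,100]
s=lambda a:np.array(a)/2.1+[100,150]
# panel top corners z=46: order FL(+y),FR,RR,RL
top=t([[255,247],[290,182],[437,262],[402,328]])
for uv in top: print(ray("top",uv,46).round(1))
for nm,a,z in (("bolts",[[248,140],[196,233]],57),("stop",[[193,103],[141,208]],44)):
    w=[ray("top",x,z) for x in t(a)];print(nm,np.round(w,1),np.mean(w,0).round(1),np.degrees(np.arctan2(*(w[0]-w[1])[::-1])))
L=np.array([[65,32],[65,-32],[-65,-32],[-65,32]])
def W(p,L,z):
    c,q=np.cos(p[2]),np.sin(p[2]);return np.c_[L@np.array([[c,q],[-q,c]])+p[:2],np.full(len(L),z)]
f=lambda p:(proj("top",W(p,L,46))-top).ravel()
w=[ray("top",u,46) for u in top];d=(w[0]+w[1]-w[2]-w[3])
print("edges",[np.linalg.norm(w[i]-w[i-1]).round(1) for i in range(4)])
p=least_squares(f,[*np.mean(w,0),np.arctan2(d[1],d[0])]);print("panel",p.x[:2].round(1),np.degrees(p.x[2]),p.fun.round(1))
im=cv2.imread("pics/scene0.png")
J=[[111,-33.5],[111,33.5]]
def mark(n,pts):
    for u in proj(n,pts): cv2.circle(im,tuple(np.int32(np.round(u*4))),3,(0,255,0),-1)
ims=[]
for n in("top","scene"):
    im=cv2.resize(cv2.imread(f"pics/{n}0.png"),None,fx=4,fy=4)
    mark(n,W(p.x,L,46));mark(n,W(p.x,np.array([[-21,25],[-21,-25],[-42,0]]),46))
    ims.append(im[600:1080,840:1640] if n=="top" else im[600:1080,960:1760])
cv2.imwrite("pics/ov.png",cv2.resize(np.vstack(ims),None,fx=.62,fy=.62))
for n,r in(("top",(209.2,123.2)),("top",(311,120)),("top",(247,254))):print(ray(n,r,30).round())
E
```

```text
[545.9  25.6]
[ 5.962e+02 -5.000e-01]
[ 535.3 -112.8]
[485.2 -86. ]
bolts [[626.6  31.5]
 [555.   69.4]] [590.8  50.5] -27.885381762657786
stop [[658.9  76.1]
 [575.6 114.1]] [617.2  95.1] -24.514817137128833
edges [np.float64(127.0), np.float64(56.7), np.float64(127.8), np.float64(56.8)]
panel [540.8 -43.4] 61.62193301670998 [-1.9  1.3  0.6 -1.9  1.6 -1.5 -0.3  2. ]
[703. 180.]
[709. -13.]
[458. 101.]
```

View pics/ov.png

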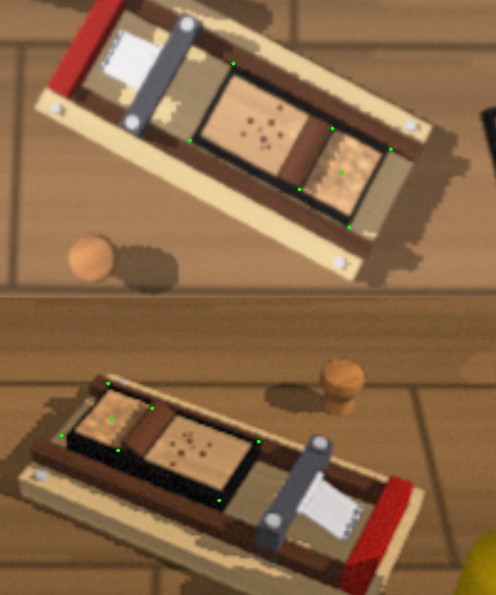

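The overlay matches the small panel: centre about (541,-43), yaw about 62°, at jig x of about -48. I'll turn the tool so its x lies along the feed, then travel over at height.

```bash
python3 -m jog '[[18,[0,0,0],0.0458],[18,[0,0,0],0.0458],[18,[0,0,0],0.0458],[18,[0,0,0],0.0458],[18,[0,0,0],0.0458],[18,[0,0,0],0.0458],[18,[0,0,0],0.0458],[18,[0,0,0],0.0458],[18,[0,0,0],0.0458],[18,[0,0,0],0.0458],[18,[0,0,0],0.0458],[18,[0,0,0],0.0458],[18,[0,0,0],0]]' 20
python3 -m jog '[[18,[-0.358,0.585,0],0],[18,[-0.358,0.585,0],0],[18,[-0.358,0.585,0],0],[18,[-0.358,0.585,0],0],[18,[-0.358,0.585,0],0],[18,[-0.358,0.585,0],0],[18,[-0.358,0.585,0],0],[18,[-0.358,0.585,0],0],[18,[-0.358,0.585,0],0],[18,[-0.358,0.585,0],0],[18,[-0.358,0.585,0],0],[18,[-0.358,0.585,0],0],[18,[-0.358,0.585,0],0],[18,[-0.358,0.585,0],0],[18,[-0.358,0.585,0],0],[18,[-0.358,0.585,0],0],[18,[-0.358,0.585,0],0],[18,[-0.358,0.585,0],0],[18,[-0.358,0.585,0],0],[18,[-0.358,0.585,0],0]]'
python3 -m jog '[[18,[0,0,0],0],[18,[0,0,0],0]]'
python3 - <<'E'
from h import *
s=read_state();print(s["eef_pos"],s["eef_rot"],s["joints"],s["wrist_force"])
im=camera("wrist");c=calibration("wrist");print(c["hand_eye"].round(3).tolist())
from scipy.spatial.transform import Rotation as R
T=np.eye(4);T[:3,:3]=R.from_euler("xyz",s["eef_rot"]).as_matrix();T[:3,3]=s["eef_pos"]
C=np.linalg.inv(T@c["hand_eye"])
out=cv2.resize(im[:,:,::-1],None,fx=1.25,fy=1.25)
a=np.radians(61.8);u=np.array([np.cos(a),np.sin(a)]);v=np.array([-u[1],u[0]]);p=np.array([540.8,-43.4])
P=[[*(p+x*u+y*v),46] for x,y in((65,32),(65,-32),(-65,-32),(-65,32),(-21,25),(-21,-25),(-31,0))]+[[*s["eef_pos"][:2],46]]
for q in cv2.projectPoints(np.array(P),cv2.Rodrigues(C[:3,:3])[0],C[:3,3],c["mtx"],c["distortion"])[0][:,0]:
    print(q.round());cv2.circle(out,tuple(int(k) for k in np.clip(q*1.25,-99,999)),3,(0,255,0),-1)
cv2.imwrite("pics/w1.png",out)
E
```

```text
clock: 2.1
eef_pos: [178.1, 520.3, 205.5]
eef_rot: [3.142, 0.0, 1.083]
wrist_force: [0.1, 0.4, -0.3]
finger_gap: 17.9
finger_force: 0.0
clock: 4.1
eef_pos: [529.0, -70.7, 205.5]
eef_rot: [3.141, -0.0, 1.09]
wrist_force: [-0.0, -0.1, 0.1]
finger_gap: 18.0
finger_force: 0.0
clock: 4.3
eef_pos: [528.3, -69.6, 205.1]
eef_rot: [-3.141, 0.0, 1.087]
wrist_force: [-0.1, 0.3, -0.1]
finger_gap: 18.2
finger_force: 0.0
[528.27527947 -69.59287575 205.09348112] [-3.14089425e+00  1.04257521e-04  1.08749982e+00] [-1.99773015e-01  2.62400823e-01  1.56977593e+00  9.86077118e-05
  1.31011558e+00  2.83498079e-01] [-0.10942337  0.30440231 -0.14520642]
[[0.001, -0.958, -0.287, 83.368], [1.0, 0.001, -0.001, 0.334], [0.001, -0.287, 0.958, -179.477], [0.0, 0.0, 0.0, 1.0]]
[290.  93.]
[349.  94.]
[345. 207.]
[292. 206.]
[297. 171.]
[340. 171.]
[319. 179.]
[320. 178.]
```

View pics/w1.png

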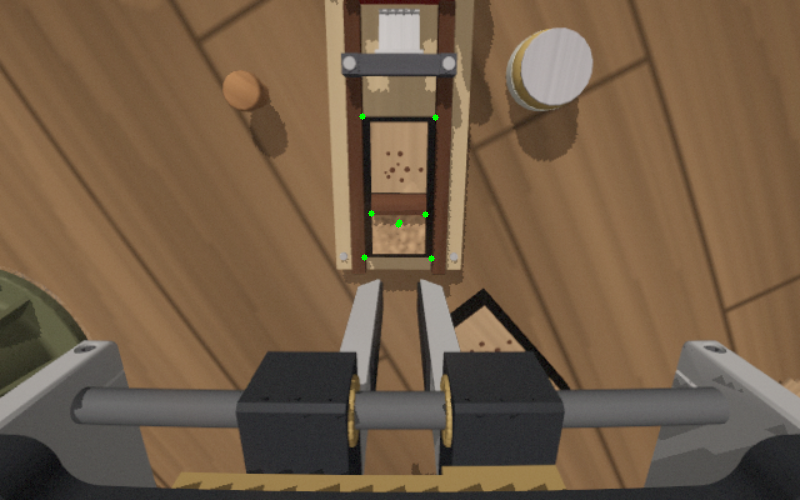

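The wrist view shows the projected corners sitting on the small panel: front edge at row 117, rear at row 257, ridge rear about row 214. The TCP (400,223) is centred but close to the ridge, so I'll back off 5 mm and descend to just above the pad.

```bash
python3 -m jog '[[18,[-0.1,0,0],0],[18,[0,0,0.4],0],[18,[0,0,0.5],0],[18,[0,0,0.5],0],[18,[0,0,0.5],0],[18,[0,0,0.5],0],[18,[0,0,0.3],0],[18,[0,0,0.2],0],[18,[0,0,0.1],0],[18,[0,0,0],0]]'
python3 -m jog '[[18,[0,0,0.04],0],[18,[0,0,0.04],0],[18,[0,0,0.04],0],[18,[0,0,0.04],0],[18,[0,0,0],0]]'
```

```text
clock: 5.35
eef_pos: [526.0, -73.5, 55.5]
eef_rot: [-3.141, 0.0, 1.086]
wrist_force: [0.3, 0.1, 0.2]
finger_gap: 18.0
finger_force: 0.0
clock: 5.85
eef_pos: [525.9, -73.7, 47.2]
eef_rot: [-3.141, 0.0, 1.085]
wrist_force: [-0.3, 0.1, 0.5]
finger_gap: 17.8
finger_force: 0.0
```

```bash
python3 -m jog '[[18,[0,0,0.03],0],[18,[0,0,0.03],0],[18,[0,0,0.03],0],[18,[0,0,0.03],0],[18,[0,0,0.03],0],[18,[0,0,0.03],0],[18,[0,0,0],0]]'
```

```text
clock: 6.55
eef_pos: [526.2, -73.8, 38.8]
eef_rot: [3.141, -0.0, 1.085]
wrist_force: [-2.6, 0.2, 8.7]
finger_gap: 18.0
finger_force: 4.1
```

```bash
python3 -m jog '[[18,[0,0,0.02],0],[18,[0,0,0.02],0],[18,[0,0,0],0]]'
```

```text
clock: 6.85
eef_pos: [526.3, -73.8, 38.1]
eef_rot: [3.141, -0.0, 1.085]
wrist_force: [-9.8, 2.0, 24.0]
finger_gap: 18.0
finger_force: 12.1
```

The plate is flush at 24 N. Now I'll slide it.

```bash
python3 -m jog '[[18,[0.06,0,0],0],[18,[0.1,0,0],0],[18,[0.1,0,0],0],[18,[0.1,0,0],0],[18,[0.1,0,0],0],[18,[0.1,0,0],0],[18,[0,0,0],0]]'
```

```text
clock: 7.55
eef_pos: [540.3, -50.0, 38.2]
eef_rot: [3.138, 0.001, 1.085]
wrist_force: [-4.6, -7.1, 19.3]
finger_gap: 18.5
finger_force: 9.2
```

```bash
python3 -m jog '[[18,[0.1,0,0],0],[18,[0.1,0,0],0],[18,[0.1,0,0],0],[18,[0.1,0,0],0],[18,[0.1,0,0],0],[18,[0,0,0],0]]'
python3 -m jog '[[18,[0.1,0,0],0],[18,[0.1,0,0],0],[18,[0.1,0,0],0],[18,[0,0,0],0]]'
python3 - <<'E'
from h import *
im=camera("scene");cv2.imwrite("pics/s2.png",cv2.resize(im[160:310,220:460,::-1],None,fx=3,fy=3,interpolation=cv2.INTER_CUBIC))
E
```

```text
clock: 8.15
eef_pos: [551.9, -27.9, 38.2]
eef_rot: [3.138, 0.001, 1.085]
wrist_force: [-3.8, -8.1, 18.6]
finger_gap: 17.7
finger_force: 9.1
clock: 8.55
eef_pos: [558.9, -14.6, 38.2]
eef_rot: [3.138, 0.001, 1.085]
wrist_force: [-3.7, -7.1, 17.9]
finger_gap: 18.1
finger_force: 9.1
```

View pics/s2.png

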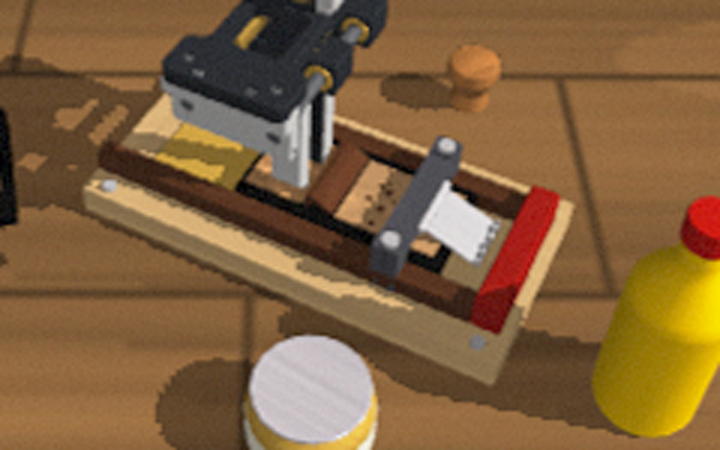

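The scene view shows the panel flat under the bar at (415,215) with its front edge under the leaf at about (440,260), and roughly 25 mm left to the red stop.

```bash
python3 -m jog '[[18,[0.1,0,0],0],[18,[0.1,0,0],0],[18,[0.1,0,0],0],[18,[0.1,0,0],0],[18,[0,0,0],0]]'
python3 -m jog '[[18,[0.06,0,0],0],[18,[0.06,0,0],0],[18,[0,0,0],0]]'
python3 -m jog '[[18,[0.04,0,0],0],[18,[0.02,0,0],0],[18,[0,0,0],0]]'
```

```text
clock: 9.1
eef_pos: [567.7, 1.9, 38.2]
eef_rot: [3.139, 0.003, 1.085]
wrist_force: [-8.8, -15.5, 20.9]
finger_gap: 18.1
finger_force: 19.8
clock: 9.4
eef_pos: [570.4, 7.0, 38.2]
eef_rot: [3.139, 0.003, 1.085]
wrist_force: [-8.3, -16.6, 20.7]
finger_gap: 18.2
finger_force: 20.3
clock: 9.7
eef_pos: [571.8, 9.7, 38.2]
eef_rot: [3.139, 0.003, 1.085]
wrist_force: [-9.1, -17.2, 21.3]
finger_gap: 18.0
finger_force: 20.2
```

```bash
python3 -m jog '[[18,[0.03,0,0],0],[18,[0.03,0,0],0],[18,[0,0,0],0]]'
python3 -m jog '[[18,[0.03,0,0],0],[18,[0,0,0],0]]'
python3 -m jog '[[18,[0.03,0,0],0],[18,[0,0,0],0]]'
```

```text
clock: 10.0
eef_pos: [573.2, 12.3, 38.2]
eef_rot: [3.139, 0.003, 1.085]
wrist_force: [-9.0, -17.9, 21.2]
finger_gap: 18.2
finger_force: 20.3
clock: 10.2
eef_pos: [573.8, 13.4, 38.2]
eef_rot: [3.139, 0.003, 1.085]
wrist_force: [-10.0, -19.7, 22.6]
finger_gap: 18.2
finger_force: 20.8
clock: 10.4
eef_pos: [573.9, 13.6, 38.2]
eef_rot: [3.14, 0.005, 1.085]
wrist_force: [-16.1, -27.9, 26.2]
finger_gap: 18.0
finger_force: 24.6
```

The force jump with no further motion means it has reached the stop. I'll ease off diagonally and retreat upwards.

```bash
python3 -m jog '[[18,[-0.02,0,-0.03],0],[18,[-0.02,0,-0.03],0],[18,[-0.04,0,-0.06],0],[18,[-0.04,0,-0.1],0],[18,[0,0,-0.3],0],[18,[0,0,-0.5],0],[18,[-0.3,0,-0.5],0],[18,[-0.6,0,-0.5],0],[18,[-0.6,0,-0.5],0],[18,[-0.6,0,-0.4],0],[18,[-0.6,0,0],0],[18,[-0.3,0,0],0],[18,[0,0,0],0]]'
python3 - <<'E'
from h import *
for n,b in(("scene",(160,310,220,460)),("wrist",(0,400,0,640))):
    im=camera(n)[:,:,::-1]
    cv2.imwrite(f"pics/{n}3.png",cv2.resize(im[b[0]:b[1],b[2]:b[3]],None,fx=3 if n=="scene" else 1.25,fy=3 if n=="scene" else 1.25,interpolation=cv2.INTER_CUBIC))
E
```

```text
clock: 11.7
eef_pos: [500.9, -121.5, 182.9]
eef_rot: [3.141, -0.0, 1.083]
wrist_force: [0.5, 0.4, 0.3]
finger_gap: 18.3
finger_force: 0.0
```

View pics/scene3.png

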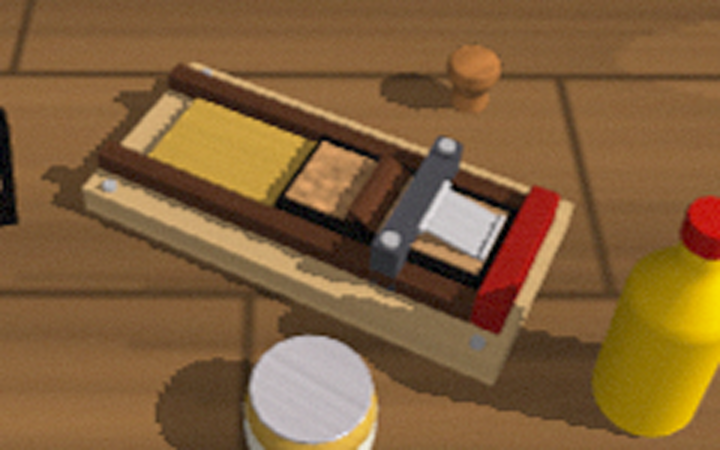

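View pics/wrist3.png

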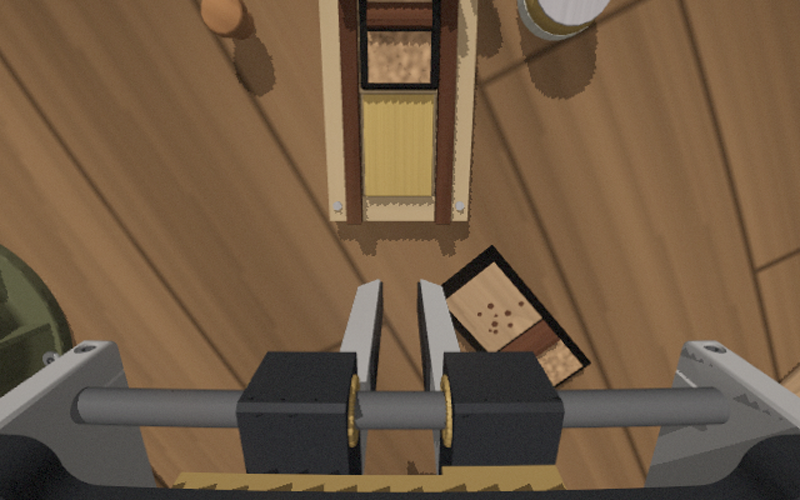

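The panel sits against the red stop under the leaf. In the wrist view there is a gap of about 4 mm between the panel's rear edge (row 89) and the raised brass plate (row 95). The tin, knob and bottle haven't moved.

```bash
python3 -c "
from cell import *
print(sign_off())"
```

```text
the job is handed in; nothing more can be done
None
```

I pressed the small panel down and slid it under the crossbar and leaf spring to the red end stop; the last pictures show it home with the brass plate sprung up behind it. The hand is clear and the job is handed in (no verdict was returned).

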